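Put the faulty relay module through the reject gate

TASK

Put the faulty relay module (the red one) flat on the loading plate of the reject lane, then push it along the plate through the swing gate until it stands upright and fully inside the bay and the gate has swung shut behind it. Leave the green module where it is.

Things in the scene. Friction and masses are not known exactly. Their poses are not given: they have to be found in the camera images.
- faulty: The faulty relay module: black block 60 (own x) x 42 (own y) x 50 mm tall, about 0.2 kg, with a RED panel on top and red strips on its two long sides. Origin: centre of its underside; z up. Loose, standing flat on the table.
- good: A sound relay module, same size and shape, but with a GREEN panel and strips; must be left alone. Origin: centre of its underside. (A similar one with a blue panel is not part of the job.)
- dock: Fixed reject lane along its own +x (away from the robot). Origin: table height, lane's centre line, plane of the shut gate; y left. Aluminium plate 114 mm wide, top at z=6 mm. Open loading plate (no walls): x -131 to 0. Bay: x 0 to 153, roofless (fingers can travel in it), yellow walls with inner faces at y=+-47, tops at z=40, and an end wall at x=153 mm.
- gate (a joint): Angle (rad) of each of two orange upright leaves, 0 shut, 1.57 open. Each 43 mm long, 4 thick, z 8 to 38 mm, hinged at lane x=0, y=+-46 mm, meeting at the centre line, geared together. They open only into the bay (+x); light springs (0.01 to 0.04 Nm a leaf, a few N on the module) shut them. They sweep the bay's first 46 mm: they shut once the module is beyond.
There are look-alikes about, which are no part of the job. What is shaped like the faulty but yellow is not meant.

How it is judged:
By the outcome, as a careful person would: the job done as asked, in the order asked, and still so for the second after the job is handed in, with the robot touching nothing.
It also fails if it takes over 51 s, if anything falls off the work surface, if the arm or the gripper's body presses on something with over 40 N, if the wrist force passes 120 N, or if a joint passes its speed limit or range.

ROBOT

A 6-joint arm with a two-finger parallel gripper is mounted at the origin on the work surface. World frame = base frame: x ahead of the robot, y to its left, z up, the work surface at z = 0. Lengths are in m, angles in rad, forces in N, time in s.
With the tool pointing down it reaches from about 0.35 to 0.975 m from the base axis. Payload 4.9 kg.
Tool frame: the origin (TCP) lies midway between the tips of the shut fingers; the grasp point (between the pads) lies 19 mm behind it (manip.grip_point_offset is the distance from the TCP to the grasp point, in m); z points along the fingers, y is the direction in which the jaws open and shut (so a half turn about z gives the same grasp; the last joint's range is limited). The gripper opens to 85 mm and grips with 20 to 120 N. Pads are 22 mm wide; open, the fingers measure 114 mm over their backs; the gripper's body (76 mm by 85 mm) begins 54 mm behind the grasp point. The pads swing forward as they close: fully open they stand 13 mm farther back than shut.
Start: joints at [1.009, 0.053, 1.613, -0, 1.476, -0.119], TCP at [0.268, 0.565, 0.231] pointing down, gripper open.
Joint ranges: [-3.01, 3.01], [-1.01, 2.22], [0.06, 2.58], [-1.02, 4.17], [0.09, 2.62], [-3.14, 3.14]. Speed limits (rad/s): [2.57, 2.57, 3.14, 3.14, 3.14, 3.14].

INTERFACE

Orientations are given as a unit quaternion [w, x, y, z].
In Python, from plant import manip gives the robot as it stands. The module is installed in compiled form; this text tells all that it offers.
- The arm moves only by the tool send_rows, never from a script. Its argument "steps" is a list of rows, each a list of 6 numbers: the shift along the tool's x, y, z in m, then the turn, a rotation vector about the tool's x, y, z in degrees. In form: [[dx, dy, dz, wx, wy, wz], ...]. A call has 1 to 8 rows; each row shifts and turns the commanded pose from where the row before left it, along the tool's axes as they then stand; what a row does not reach is not made up. A row lasts 1/8 s, in which the tool goes at most 62.5 mm and 10.7 degrees, less where a joint would pass 70% of its speed; a pose out of reach is approached as far as the arm can. A call is refused whole if a number of a shift passes 0.0625 or a number of a turn 10.7, either way. A call with a gripper value outside its range is refused whole. "grip" is the opening, from 0 (shut) to 1 (fully open), set as the call begins (left out, the last holds). The fingers move at their own pace and stop on an object; the grip force is fixed at half the most. Time passes only in rows, so rows that do not move let the fingers close. It gives the time, the measured TCP pose, the force and the opening at its end, in the units of the state.
- manip.state(): the state, without advancing time (a new reading comes with each control period).
- manip.grab_frame(name): name is "scene" or "top" or "wrist"; returns the picture (384x512x3 uint8, blue, green, red); there is no depth.
- manip.get_calibration(name): a dict with "K" (3x3 intrinsics, pixels), "R" (3x3) and "t" (3): a world point X has camera coordinates R X + t. Camera axes: x right, y down, z forward; pixel columns grow to the right and rows downward; lengths in m; the calibration is good to about 2 mm. A picture is of the moment at which its call begins: read the wrist's pose just before it. get_calibration takes no time and is no camera call; for the wrist camera it gives the pose at the moment of the call.
- manip.job_done(): hands the job in, once; it reports no verdict.
The state is a dict: "time": time; "joint_pos": joint angles; "joint_vel": joint speeds; "joint_efforts": joint torques, N m; "tool_pos": TCP position; "tool_rot": TCP orientation; "contact_force": force on the tool from outside, world axes, zero at the start; "ft_torque": the same for the moment, N m; "gripper_width": opening from 0.0 (shut) to 1.0 (fully open).
Only numpy, scipy, OpenCV 4.12 (cv2) and the standard library are available. Lean on these libraries where they do the work, as an engineer would, in place of code of your own. Each camera call takes 0.05 s, during which the arm holds its last target.

## Working session

There is one attempt and no reset: what is moved stays moved. The work goes in short steps, Python scripts to look and compute and a tool call to move; the robot and the scene stay as the last step left them, time stands still between calls to the robot, and variables do not carry over. Pictures are saved under pics/ and viewed, and the job is handed in when it is done.

Besides the shell and the picture viewer there is one more tool, called after "Call:" as a command line: name --pt "numbers of a row" for each row, then --argument value for the rest. send_rows: Moves the arm, as the interface text tells. Its arguments: {"type":"object","properties":{"steps":{"type":"array"},"grip":{"type":"number"}},"required":["steps"]}

```bash
mkdir -p pics; python3 - <<'E'
from plant import manip
import cv2
s=manip.state();print(s)
for n in("scene","top"):
    cv2.imwrite(f"pics/{n}0.png",manip.grab_frame(n));c=manip.get_calibration(n);print(n,c)
E
```

```text
{'time': 0.0, 'joint_pos': array([ 1.00897088e+00,  5.33578150e-02,  1.61429956e+00,  5.67791014e-06,
        1.47594947e+00, -1.18996798e-01]), 'joint_vel': array([-0.00028584, -0.00055244,  0.00037584,  0.00017404,  0.00267863,
       -0.00060268]), 'joint_efforts': array([-1.34609845e-04, -3.93706441e+01, -3.70163512e+01, -1.95957437e-04,
        7.59706367e-03,  5.73591990e-06]), 'tool_pos': array([0.26747904, 0.56419526, 0.23005908]), 'tool_rot': array([-3.38908094e-04,  2.19609791e-01,  9.75587272e-01, -9.48364222e-04]), 'contact_force': array([-0.3930429 , -0.56784106,  0.24693131]), 'ft_torque': array([ 0.02815402, -0.00452114, -0.0239274 ]), 'gripper_width': 0.9993757259142652}
scene {'K': array([[365.85911156,   0.        , 252.30970461],
       [  0.        , 365.85911156, 186.42380411],
       [  0.        ,   0.        ,   1.        ]]), 'R': array([[ 0.5826239 ,  0.81269906,  0.00834486],
       [ 0.67392233, -0.47734481, -0.56388885],
       [-0.45428856,  0.33415891, -0.82580853]]), 't': array([-0.25011762, -0.33534496,  1.0441922 ])}
top {'K': array([[450.5906333 ,   0.        , 255.59156354],
       [  0.        , 450.5906333 , 190.28467385],
       [  0.        ,   0.        ,   1.        ]]), 'R': array([[ 0.01554521, -0.99983079,  0.0098351 ],
       [-0.99427435, -0.01649735, -0.10557633],
       [ 0.10572072, -0.00813758, -0.99436256]]), 't': array([-0.09075125,  0.51548241,  1.0890132 ])}
```

View pics/scene0.png

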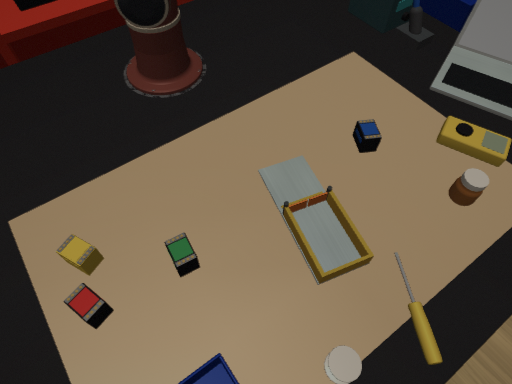

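View pics/top0.png

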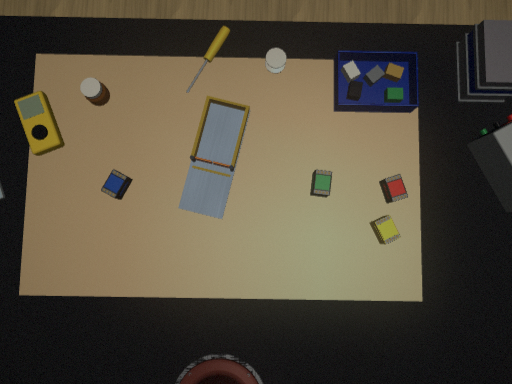

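The scene view shows red at (85,302), yellow (80,252), green (182,250) and blue (370,130). In the top view red is at (396,188), yellow (387,230), green (322,183), blue (116,184) and the lane around (215,160). The red-panel block is the only one that fits "faulty". I'll enlarge it and measure.

```bash
cat > h.py <<'E'
import numpy as np,cv2
from plant import manip
def ray(c,u,v,z):
    K,R,t=c["K"],c["R"],c["t"]
    d=R.T@np.linalg.solve(K,[u,v,1.]);o=-R.T@t
    return o+d*(z-o[2])/d[2]
def proj(c,P):
    p=c["K"]@(c["R"]@np.asarray(P,float)+c["t"]);return p[:2]/p[2]
def mask(im,lo,hi):
    h=cv2.cvtColor(im,cv2.COLOR_BGR2HSV);return cv2.inRange(h,np.array(lo),np.array(hi))
def blobs(m,amin):
    cs,_=cv2.findContours(m,cv2.RETR_EXTERNAL,cv2.CHAIN_APPROX_NONE)
    return [c for c in cs if cv2.contourArea(c)>=amin]
E
python3 - <<'E'
from h import *
for n in("top","scene"):
    im=cv2.imread(f"pics/{n}0.png");c=manip.get_calibration(n)
    for nm,lo,hi in(("red",(0,170,110),(6,255,255)),("red2",(174,170,110),(180,255,255)),("green",(50,120,60),(80,255,255)),("blue",(100,150,80),(120,255,255)),("orange",(5,170,90),(17,255,255)),("yellow",(20,150,90),(32,255,255))):
        for b in blobs(mask(im,lo,hi),30):
            r=cv2.minAreaRect(b);P=np.array([ray(c,*q,.05)[:2] for q in cv2.boxPoints(r)])
            print(n,nm,np.round(r[0],1),cv2.contourArea(b),"ctr@.05",ray(c,*r[0],.05)[:2].round(3),"sides",np.linalg.norm(P[1]-P[0]).round(3),np.linalg.norm(P[2]-P[1]).round(3))
im=cv2.imread("pics/top0.png")
a=cv2.resize(im[85:225,170:260],None,fx=4,fy=4,interpolation=cv2.INTER_CUBIC)
b=cv2.resize(im[165:250,360:420],None,fx=6,fy=6,interpolation=cv2.INTER_CUBIC)
o=np.zeros((560,725,3),np.uint8);o[:560,:360]=a;o[:510,365:725]=b;cv2.imwrite("pics/crop1.png",o)
im=cv2.imread("pics/scene0.png")
cv2.imwrite("pics/crop2.png",np.hstack([cv2.resize(im[150:290,250:380],None,fx=4,fy=4),cv2.resize(im[225:335,50:115],(260,560))]))
E
```

```text
top red [396.  187.5] 164.5 ctr@.05 [ 0.527 -0.424] sides 0.034 0.033
top green [394.5  93.5] 153.0 ctr@.05 [ 0.763 -0.425] sides 0.038 0.028
top blue [113.5 183.1] 184.5 ctr@.05 [0.526 0.263] sides 0.035 0.035
top blue [382.2  83.2] 1353.5 ctr@.05 [ 0.789 -0.394] sides 0.112 0.142
top blue [342.3  81.5] 192.0 ctr@.05 [ 0.791 -0.295] sides 0.107 0.025
top yellow [386.2 229.5] 226.5 ctr@.05 [ 0.425 -0.399] sides 0.044 0.039
top yellow [219.9 130.2] 260.0 ctr@.05 [0.662 0.008] sides 0.153 0.11
top yellow [ 36.7 121.8] 1623.5 ctr@.05 [0.675 0.458] sides 0.073 0.147
top yellow [216.7  42.9] 291.5 ctr@.05 [0.885 0.021] sides 0.097 0.023
scene red [ 83.5 301. ] 412.5 ctr@.05 [ 0.528 -0.424] sides 0.036 0.037
scene red [53. 17.] 1511.0 ctr@.05 [-0.344 -0.182] sides 0.331 0.186
scene green [179.9 248.8] 331.5 ctr@.05 [ 0.538 -0.243] sides 0.037 0.036
scene blue [213.  373.5] 392.5 ctr@.05 [ 0.749 -0.304] sides 0.062 0.026
scene blue [208.  368.5] 104.0 ctr@.05 [ 0.739 -0.307] sides 0.091 0.04
scene blue [369.  128.4] 140.5 ctr@.05 [0.526 0.265] sides 0.041 0.036
scene yellow [425.2 332.5] 812.0 ctr@.05 [0.9   0.009] sides 0.027 0.097
scene yellow [ 77.7 252.4] 469.0 ctr@.05 [ 0.436 -0.4  ] sides 0.048 0.077
scene yellow [328.6 231.4] 601.0 ctr@.05 [0.671 0.006] sides 0.125 0.175
scene yellow [475.6 138.5] 1655.0 ctr@.05 [0.689 0.442] sides 0.09 0.15
```

View pics/crop1.png

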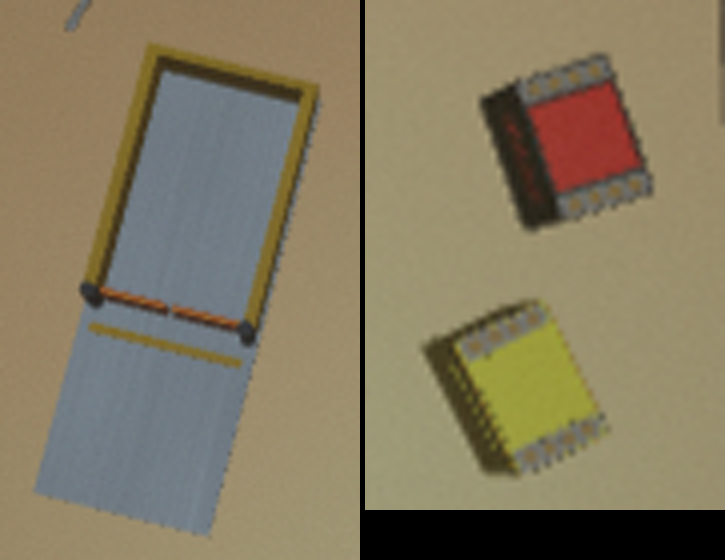

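View pics/crop2.png

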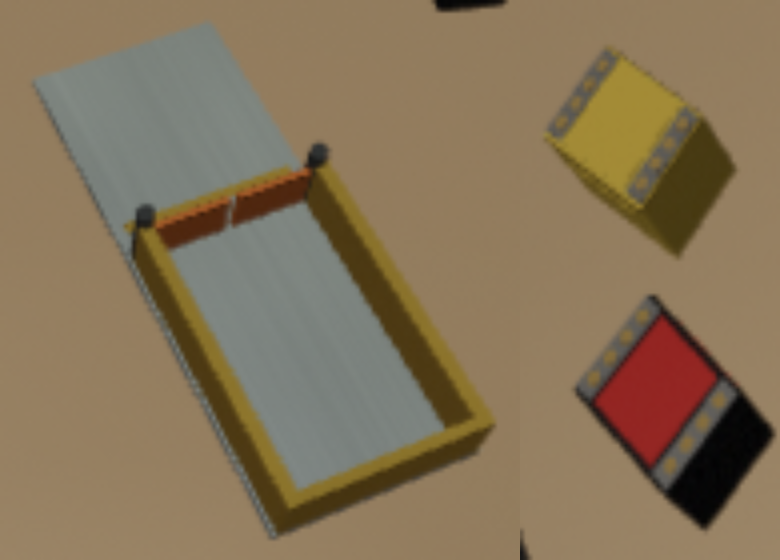

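The crops confirm it: black block with a red panel and a red side strip; its yellow twin stands below. The grey terminal strips mark the ends of the 60 mm axis. The lane shows leaves and posts clearly. Next come precise poses from corners.

```bash
python3 - <<'E'
from h import *
ct=manip.get_calibration("top");cs=manip.get_calibration("scene")
# red: panel blob in both views, sides direction
for n,c in(("top",ct),("scene",cs)):
    im=cv2.imread(f"pics/{n}0.png");big=cv2.resize(im,None,fx=4,fy=4,interpolation=cv2.INTER_CUBIC)
    m=mask(big,(0,150,80),(7,255,255))|mask(big,(174,150,80),(180,255,255))
    for b in blobs(m,1500):
        M=cv2.moments(b);u,v=(M["m10"]/M["m00"]-1.5)/4,(M["m01"]/M["m00"]-1.5)/4
        P=np.array([ray(c,(q[0][0]-1.5)/4,(q[0][1]-1.5)/4,.05)[:2] for q in b],np.float32)
        r=cv2.minAreaRect(P*1000);print(n,"red",round(u,1),round(v,1),np.round(r,1) if 0 else r)
    m=mask(big,(5,0,0),(180,90,255))
# lane: plate front corners at z .006, post tops, end wall corners z .04 from crop pixels
def t(x,y): return 170+(x+.5)/4-.5,85+(y+.5)/4-.5
for nm,p,z in(("frontL",(37,490),.006),("frontR",(211,535),.006),("leafL",(105,293),.038),("leafR",(242,327),.038),("endL outer",(150,45),.04),("endR outer",(319,86),.04),("endL inner",(163,68),.04),("endR inner",(303,101),.04)):
    print(nm,ray(ct,*t(*p),z)[:2].round(4))
def s(x,y): return 250+(x+.5)/4-.5,150+(y+.5)/4-.5
for nm,p,z in(("frontL",(208,22),.006),("frontR",(35,81),.006),("postL(top)",(318,153),.045),("postR",(145,216),.045),("endL",(493,425),.04),("endR",(292,507),.04)):
    print("scene",nm,ray(cs,*s(*p),z)[:2].round(4))
# red outer top corners in top crop
for p in((519,85),(605,52),(652,190),(563,218)):
    x,y=p; print("redcorner",ray(ct,360+(x-365+.5)/6-.5,165+(y+.5)/6-.5,.05)[:2].round(4))
E
```

```text
top red 396.1 187.3 ((527.5621337890625, -424.7435607910156), (36.094749450683594, 36.36026382446289), 19.22372055053711)
scene red 83.5 301.2 ((528.1550903320312, -423.8941650390625), (36.92761993408203, 36.65194320678711), 18.701602935791016)
scene red 37.0 12.7 ((-361.93487548828125, -200.50271606445312), (338.887451171875, 186.07595825195312), 55.23920440673828)
frontL [0.4734 0.1095]
frontR [ 4.47e-01 -4.00e-04]
leafL [0.5939 0.0664]
leafR [ 0.5741 -0.0186]
endL outer [0.7513 0.0427]
endR outer [ 0.7269 -0.0635]
endL inner [0.7366 0.0342]
endR inner [ 0.7171 -0.0537]
scene frontL [0.4725 0.1119]
scene frontR [0.4487 0.0031]
scene postL(top) [0.5949 0.0779]
scene postR [ 0.5729 -0.0198]
scene endL [0.7543 0.0435]
scene endR [ 0.7295 -0.0596]
redcorner [ 0.5481 -0.3985]
redcorner [ 0.5623 -0.4338]
redcorner [ 0.506  -0.4519]
redcorner [ 0.4941 -0.4155]
```

Red: (0.528, -0.424), axis about 19°, panel about 36 mm square in both views. Lane: origin about (0.586, 0.0265), heading about -13.2°, lengths consistent with those given. Turning the tool by +135.6° for the grasp.

Call:
send_rows --pt "0 0 0 0 0 10.5" --pt "0 0 0 0 0 10.5" --pt "0 0 0 0 0 10.5" --pt "0 0 0 0 0 10.5" --pt "0 0 0 0 0 10.5" --pt "0 0 0 0 0 10.5" --pt "0 0 0 0 0 10.5" --pt "0 0 0 0 0 10.5" --grip 1

```text
time: 1.1
tool_pos: [0.2676, 0.5644, 0.2305]
tool_rot: [0.0, 0.818, 0.576, -0.001]
contact_force: [0.3, 0.4, -0.3]
gripper_width: 1.0
```

Call:
send_rows --pt "0 0 0 0 0 10.5" --pt "0 0 0 0 0 10.5" --pt "0 0 0 0 0 10.5" --pt "0 0 0 0 0 10.5" --pt "0 0 0 0 0 9.6" --pt "0 0 0 0 0 0"

```text
time: 1.85
tool_pos: [0.2676, 0.5645, 0.2307]
tool_rot: [0.0, 0.986, 0.166, -0.0]
contact_force: [-0.8, 0.8, -0.4]
gripper_width: 1.002
```

```bash
cat >> h.py <<'E'
from scipy.spatial.transform import Rotation as Ro
def go(x,y,z,yaw):
    """tool-frame shift to world point; turn about tool z for tool-y heading yaw (deg)"""
    s=manip.state();w=s["tool_rot"];R=Ro.from_quat([w[1],w[2],w[3],w[0]]).as_matrix()
    d=R.T@(np.array([x,y,z])-s["tool_pos"]);cur=np.degrees(np.arctan2(R[1,1],R[0,1]))
    print("t",round(s["time"],2),"pos",s["tool_pos"].round(4),"yaw",cur.round(2),"tilt",R[:,2].round(4),"w",round(float(s["gripper_width"]),3),"F",s["contact_force"].round(1))
    print("shift",d.round(4),"turn",round(-((yaw-cur+180)%360-180),2),"q",s["joint_pos"].round(2))
E
python3 -c "
from h import *
go(.528,-.424,.23,-71)"
```

```text
t 1.85 pos [0.2676 0.5645 0.2307] yaw -70.86 tilt [-6.e-04 -9.e-04 -1.e+00] w 1.002 F [-0.8  0.8 -0.4]
shift [-0.0781  1.0192  0.0014] turn 0.14 q [1.01 0.05 1.61 0.   1.48 2.25]
```

Call:
send_rows --pt "-0.004 0.051 0 0 0 0" --pt "-0.004 0.051 0 0 0 0" --pt "-0.004 0.051 0 0 0 0" --pt "-0.004 0.051 0 0 0 0" --pt "-0.004 0.051 0 0 0 0" --pt "-0.004 0.051 0 0 0 0" --pt "-0.004 0.051 0 0 0 0" --pt "-0.004 0.051 0 0 0 0"

```text
time: 2.85
tool_pos: [0.3706, 0.167, 0.2312]
tool_rot: [0.0, 0.986, 0.167, 0.0]
contact_force: [0.9, 0.5, -0.4]
gripper_width: 1.0
```

Call:
send_rows --pt "-0.004 0.051 0 0 0 0" --pt "-0.004 0.051 0 0 0 0" --pt "-0.004 0.051 0 0 0 0" --pt "-0.004 0.051 0 0 0 0" --pt "-0.004 0.051 0 0 0 0" --pt "-0.004 0.051 0 0 0 0" --pt "-0.004 0.051 0 0 0 0" --pt "-0.004 0.051 0 0 0 0"

```text
time: 3.85
tool_pos: [0.4734, -0.2293, 0.2311]
tool_rot: [-0.0, 0.986, 0.167, 0.0]
contact_force: [1.0, 0.5, 0.2]
gripper_width: 1.0
```

Call:
send_rows --pt "-0.004 0.051 0 0 0 0" --pt "-0.004 0.051 0 0 0 0" --pt "-0.004 0.051 0 0 0 0" --pt "-0.002 0.051 0 0 0 0" --pt "0 0 0 0 0 0"

```text
time: 4.47
tool_pos: [0.5263, -0.4276, 0.2295]
tool_rot: [-0.001, 0.986, 0.165, -0.001]
contact_force: [0.1, 0.4, 0.0]
gripper_width: 1.0
```

```bash
python3 - <<'E'
from h import *
go(.528,-.424,.23,-71)
c=manip.get_calibration("wrist");im=manip.grab_frame("wrist");cv2.imwrite("pics/w1.png",im)
m=mask(im,(0,150,60),(7,255,255))|mask(im,(174,150,60),(180,255,255))
for b in blobs(m,800):
    P=np.array([ray(c,*map(float,q[0]),.05)[:2] for q in b],np.float32);print(cv2.minAreaRect(b)[0],cv2.minAreaRect(P*1000))
E
```

```text
t 4.47 pos [ 0.5263 -0.4276  0.2295] yaw -70.98 tilt [-0.0017  0.0012 -1.    ] w 1.0 F [0.1 0.4 0. ]
shift [ 0.0028 -0.0028 -0.0005] turn 0.02 q [-0.79  0.18  1.48 -0.    1.49  0.45]
(254.5, 163.5) ((527.25732421875, -423.6174621582031), (36.543601989746094, 37.65739440917969), 19.06992530822754)
```

View pics/w1.png

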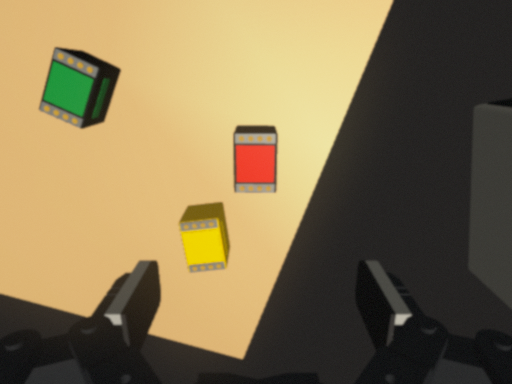

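The wrist view shows red at (255,163) with green and yellow clear of it; the cast position (0.527, -0.424) and 19.1° agree. Descending and gripping.

Call:
send_rows --pt "0.0025 -0.003 0.04 0 0 0" --pt "0 0 0.04 0 0 0" --pt "0 0 0.04 0 0 0" --pt "0 0 0.04 0 0 0" --pt "0 0 0.03 0 0 0" --pt "0 0 0.023 0 0 0" --pt "0 0 0 0 0 0"

```text
time: 5.4
tool_pos: [0.5269, -0.4194, 0.0163]
tool_rot: [-0.002, 0.986, 0.166, -0.001]
contact_force: [-0.4, -0.4, -0.1]
gripper_width: 1.0
```

Call:
send_rows --pt "0 0 0 0 0 0" --pt "0 0 0 0 0 0" --pt "0 0 0 0 0 0" --pt "0 0 0 0 0 0" --pt "0 0 0 0 0 0" --pt "0 0 0 0 0 0" --grip 0

```text
time: 6.15
tool_pos: [0.5291, -0.4225, 0.0204]
tool_rot: [0.001, 0.986, 0.165, 0.001]
contact_force: [0.5, 0.0, 6.3]
gripper_width: 0.481
```

Call:
send_rows --pt "0 0 0 0 0 0" --pt "0 0 -0.03 0 0 0" --pt "0 0 -0.04 0 0 0" --pt "0 0 -0.04 0 0 0" --pt "0 0 0 0 0 0"

```text
time: 6.78
tool_pos: [0.5298, -0.4231, 0.1328]
tool_rot: [0.003, 0.986, 0.165, 0.002]
contact_force: [0.7, 0.1, -0.6]
gripper_width: 0.477
```

```bash
python3 - <<'E'
from h import *
go(.516,.043,.126,-103.2)
cv2.imwrite("pics/w2.png",manip.grab_frame("wrist"))
E
```

```text
t 6.78 pos [ 0.5298 -0.4231  0.1328] yaw -70.97 tilt [ 0.0055 -0.0054 -1.    ] w 0.477 F [ 0.7  0.1 -0.6]
shift [ 0.1389 -0.4452  0.0042] turn 32.23 q [-0.78  0.24  1.57  0.    1.32  0.46]
```

View pics/w2.png

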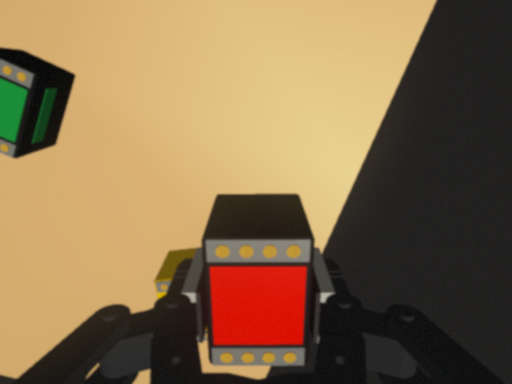

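Red is held between the pads (opening 0.477, about the expected width) and level. Turning to the lane heading and carrying it over the loading plate.

Call:
send_rows --pt "0 0 0 0 0 8" --pt "0 0 0 0 0 8" --pt "0 0 0 0 0 8" --pt "0 0 0 0 0 8.2" --pt "-0.012 -0.045 0 0 0 0" --pt "-0.012 -0.045 0 0 0 0" --pt "-0.012 -0.045 0 0 0 0" --pt "-0.012 -0.045 0 0 0 0"

```text
time: 7.82
tool_pos: [0.5204, -0.2327, 0.1251]
tool_rot: [-0.001, 0.993, -0.115, -0.002]
contact_force: [-0.4, 0.7, -1.5]
gripper_width: 0.478
```

Call:
send_rows --pt "-0.012 -0.045 0 0 0 0" --pt "-0.012 -0.045 0 0 0 0" --pt "-0.012 -0.045 0 0 0 0" --pt "-0.012 -0.045 0 0 0 0" --pt "-0.012 -0.045 0 0 0 0" --pt "-0.012 -0.045 0 0 0 0" --pt "0 0 0 0 0 0"

```text
time: 8.7
tool_pos: [0.5115, 0.0467, 0.1254]
tool_rot: [-0.0, 0.994, -0.112, -0.002]
contact_force: [-0.2, -0.4, -1.6]
gripper_width: 0.482
```

```bash
python3 - <<'E'
from h import *
go(.516,.043,.030,-103.2)
c=manip.get_calibration("wrist");np.savez("w3.npz",**c);cv2.imwrite("pics/w3.png",manip.grab_frame("wrist"))
E
```

```text
t 8.7 pos [0.5115 0.0467 0.1254] yaw -102.92 tilt [-5.e-03  7.e-04 -1.e+00] w 0.482 F [-0.2 -0.4 -1.6]
shift [0.0057 0.0026 0.0954] turn 0.28 q [-0.05 -0.12  1.97  0.    1.3   1.74]
```

View pics/w3.png

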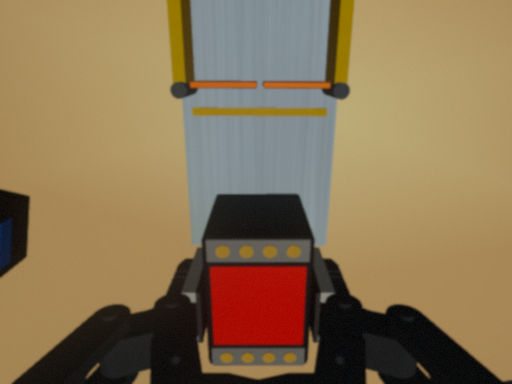

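```bash
python3 - <<'E'
from h import *
c=dict(np.load("w3.npz"))
L=lambda *a:ray(c,*a)[:2]
l,r=L(187,82,.038),L(333,82,.038);g=L(260,82,.038)
print("leaf ends",l.round(4),r.round(4),"gap",g.round(4),"ang",np.degrees(np.arctan2(-(l-r)[0],(l-r)[1])).round(2),np.linalg.norm(l-r).round(4))
a,b=L(184,104,.006),L(336,104,.006);d,e=L(190,242,.006),L(327,242,.006)
for n,p,q in(("near gate",a,b),("front",d,e)):print(n,((p+q)/2).round(4),np.linalg.norm(p-q).round(4),"ang",np.degrees(np.arctan2(-(p-q)[0],(p-q)[1])).round(2))
ax=(a+b-d-e)/2;print("axis ang",np.degrees(np.arctan2(ax[1],ax[0])).round(2))
E
```

```text
leaf ends [0.5983 0.073 ] [ 0.5776 -0.0173] gap [0.5879 0.0278] ang -12.91 0.0926
near gate [0.572  0.0312] 0.1122 ang -12.91
front [0.4615 0.0576] 0.116 ang -12.9
axis ang -13.42
```

Lane from the wrist view: gate centre (0.588, 0.028), heading -13°, width 112–116 mm, which agrees. Lowering.

Call:
send_rows --pt "0.007 0.001 0.03 0 0 0.3" --pt "0 0 0.03 0 0 0" --pt "0 0 0.02 0 0 0" --pt "0 0 0.013 0 0 0" --pt "0 0 0 0 0 0" --pt "0 0 0 0 0 0"

```text
time: 9.5
tool_pos: [0.5209, 0.0412, 0.036]
tool_rot: [0.0, 0.993, -0.117, 0.001]
contact_force: [-0.5, -1.0, -2.4]
gripper_width: 0.481
```

Call:
send_rows --pt "0 0 0.002 0 0 0" --pt "0 0 0 0 0 0"

```text
time: 9.75
tool_pos: [0.5206, 0.0416, 0.0338]
tool_rot: [-0.0, 0.993, -0.117, 0.0]
contact_force: [0.1, -0.1, -1.5]
gripper_width: 0.482
```

Call:
send_rows --pt "0 0 0.002 0 0 0" --pt "0 0 0 0 0 0"

```text
time: 10.0
tool_pos: [0.5201, 0.0417, 0.0312]
tool_rot: [0.0, 0.993, -0.117, -0.0]
contact_force: [0.1, -0.1, -1.2]
gripper_width: 0.48
```

Call:
send_rows --pt "0 0 0.002 0 0 0" --pt "0 0 0 0 0 0"

```text
time: 10.25
tool_pos: [0.5201, 0.0416, 0.0291]
tool_rot: [0.0, 0.993, -0.117, -0.0]
contact_force: [0.3, 0.2, -1.4]
gripper_width: 0.481
```

Call:
send_rows --pt "0 0 0.002 0 0 0" --pt "0 0 0 0 0 0"

```text
time: 10.5
tool_pos: [0.5201, 0.0416, 0.0271]
tool_rot: [0.0, 0.993, -0.117, -0.0]
contact_force: [-0.1, -1.0, -1.0]
gripper_width: 0.48
```

Call:
send_rows --pt "0 0 0.0015 0 0 0" --pt "0 0 0 0 0 0"

```text
time: 10.75
tool_pos: [0.5205, 0.0416, 0.0264]
tool_rot: [0.0, 0.993, -0.117, 0.0]
contact_force: [-2.3, -0.3, 4.3]
gripper_width: 0.483
```

Contact at TCP z 0.026 as predicted (plate plus grip depth). Releasing and lifting straight up.

Call:
send_rows --pt "0 0 0 0 0 0" --pt "0 0 0 0 0 0" --pt "0 0 0 0 0 0" --pt "0 0 0 0 0 0" --pt "0 0 0 0 0 0" --pt "0 0 0 0 0 0" --grip 1

```text
time: 11.5
tool_pos: [0.5203, 0.0416, 0.0258]
tool_rot: [0.0, 0.993, -0.117, 0.0]
contact_force: [0.1, -0.0, -0.1]
gripper_width: 1.0
```

Call:
send_rows --pt "0 0 -0.02 0 0 0" --pt "0 0 -0.04 0 0 0" --pt "0 0 -0.04 0 0 0" --pt "0 0 0 0 0 0" --pt "-0.04 0 0 0 0 0" --pt "-0.04 0 0 0 0 0" --pt "0 0 0 0 0 0"

```text
time: 12.38
tool_pos: [0.4396, 0.0608, 0.1236]
tool_rot: [0.0, 0.993, -0.117, -0.002]
contact_force: [-0.8, -0.1, -0.4]
gripper_width: 1.002
```

```bash
python3 - <<'E'
from h import *
go(.518,.044,.02,-103.2)
c=manip.get_calibration("wrist");im=manip.grab_frame("wrist");cv2.imwrite("pics/w4.png",im)
m=mask(im,(0,150,60),(4,255,255))|mask(im,(174,150,60),(180,255,255))
o=np.array([.588,.0278]);a=np.radians(-13.2);e=np.array([np.cos(a),np.sin(a)]);n=np.array([-e[1],e[0]])
for b in blobs(m,800):
    P=np.array([ray(c,*map(float,q[0]),.056)[:2] for q in b],np.float32);r=cv2.minAreaRect(P*1000);d=np.array(r[0])/1000-o;print(cv2.minAreaRect(b)[0],r,"lane",d@e,d@n)
E
```

```text
t 12.38 pos [0.4396 0.0608 0.1236] yaw -103.41 tilt [-3.3e-03  2.0e-04 -1.0e+00] w 1.002 F [-0.8 -0.1 -0.4]
shift [ 0.0804 -0.0019  0.1033] turn -0.21 q [-0.03 -0.31  2.13  0.    1.33  1.77]
(257.0, 77.5) ((518.7454833984375, 42.339683532714844), (37.05185317993164, 36.752838134765625), 76.59246826171875) lane -0.07074488567778925 -0.0016587999831561666
```

View pics/w4.png

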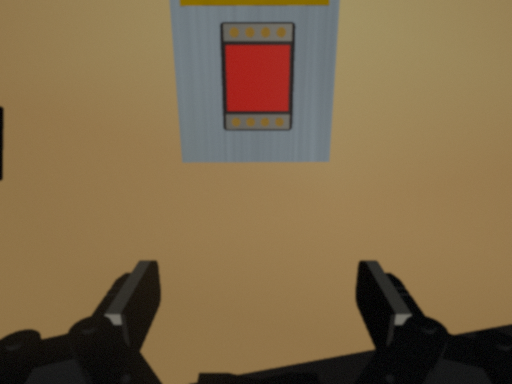

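Module flat on the plate: lane x -71 mm, lateral -2 mm, yaw aligned within 0.5°. The tool is in line behind it. Part-closing the fingers for a two-finger push and descending.

Call:
send_rows --pt "0 0 0.02 0 0 -0.2" --pt "0 0 0.025 0 0 0" --pt "0 0 0.025 0 0 0" --pt "0 0 0.02 0 0 0" --pt "0 0 0.015 0 0 0" --pt "0 0 0 0 0 0" --pt "0 0 0 0 0 0" --grip 0.22

```text
time: 13.3
tool_pos: [0.4433, 0.0602, 0.0215]
tool_rot: [-0.0, 0.993, -0.116, 0.001]
contact_force: [0.3, -0.5, 0.4]
gripper_width: 0.22
```

Call:
send_rows --pt "0.01 0 0 0 0 0" --pt "0.01 0 0 0 0 0" --pt "0.008 0 0 0 0 0" --pt "0.005 0 0 0 0 0" --pt "0.005 0 0 0 0 0" --pt "0 0 0 0 0 0"

```text
time: 14.05
tool_pos: [0.4796, 0.0515, 0.0207]
tool_rot: [0.0, 0.993, -0.116, -0.0]
contact_force: [0.2, -0.1, -0.5]
gripper_width: 0.218
```

```bash
cat >> h.py <<'E'
o=np.array([.588,.0278]);a=np.radians(-13.2);e=np.array([np.cos(a),np.sin(a)]);n=np.array([-e[1],e[0]])
def look(tag,z=.056):
    s=manip.state();d=s["tool_pos"][:2]-o
    go(.588,.0278,.017,-103.2);print("tool lane",(d@e).round(4),(d@n).round(4))
    for nm in("wrist","top"):
        c=manip.get_calibration(nm);im=manip.grab_frame(nm);cv2.imwrite(f"pics/{nm}_{tag}.png",im)
        k=1 if nm=="wrist" else 4;big=cv2.resize(im,None,fx=k,fy=k,interpolation=cv2.INTER_CUBIC)
        m=mask(big,(0,150,60),(4,255,255))|mask(big,(174,150,60),(180,255,255))
        for b in blobs(m,500):
            P=np.array([ray(c,(q[0][0]-(k-1)/2)/k,(q[0][1]-(k-1)/2)/k,z)[:2] for q in b],np.float32);r=cv2.minAreaRect(P*1000);d=np.array(r[0])/1000-o
            print(nm,np.round(r[0],1),np.round(r[1],1),round(r[2],1),"lane",(d@e).round(4),(d@n).round(4))
E
python3 -c "
from h import *
look('p1')"
```

```text
t 14.05 pos [0.4796 0.0515 0.0207] yaw -103.28 tilt [-2.e-04 -0.e+00 -1.e+00] w 0.218 F [ 0.2 -0.1 -0.5]
shift [ 0.1109 -0.0019  0.0037] turn -0.08 q [-0.05 -0.05  2.1  -0.    1.1   1.75]
tool lane -0.1109 -0.0017
wrist [519.9  42. ] [37.  36.6] 76.7 lane -0.0696 -0.0018
```

View pics/wrist_p1.png

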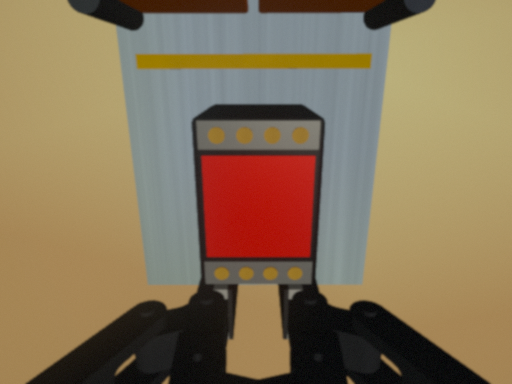

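Fingers sit symmetrically against the rear face. Pushing.

Call:
send_rows --pt "0.008 0 0.002 0 0 0" --pt "0.01 0 0 0 0 0" --pt "0.01 0 0 0 0 0" --pt "0.01 0 0 0 0 0" --pt "0.01 0 0 0 0 0" --pt "0.01 0 0 0 0 0" --pt "0 0 0 0 0 0"

```text
time: 15.02
tool_pos: [0.5371, 0.038, 0.0189]
tool_rot: [-0.0, 0.993, -0.116, 0.001]
contact_force: [-1.5, 0.4, 0.2]
gripper_width: 0.221
```

```bash
python3 -c "
from h import *
look('p2')"
```

```text
t 15.03 pos [0.5371 0.038  0.0189] yaw -103.28 tilt [ 1.5e-03 -2.0e-04 -1.0e+00] w 0.221 F [-1.5  0.4  0.2]
shift [ 0.0519 -0.0018  0.002 ] turn -0.08 q [-0.07  0.08  1.97 -0.    1.09  1.73]
tool lane -0.0519 -0.0017
wrist [577.   29.1] [36.9 36.9] 76.8 lane -0.011 -0.0013
```

View pics/wrist_p2.png

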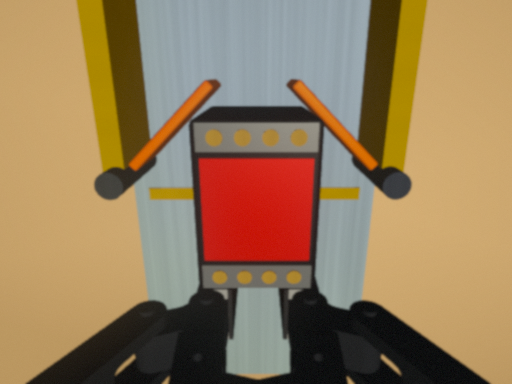

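The gate is opening on the module's front corners, with the module straight and centred. Continuing.

Call:
send_rows --pt "0.01 0 0 0 0 0" --pt "0.01 0 0 0 0 0" --pt "0.01 0 0 0 0 0" --pt "0.01 0 0 0 0 0" --pt "0.01 0 0 0 0 0" --pt "0.01 0 0 0 0 0" --pt "0 0 0 0 0 0"

```text
time: 16.0
tool_pos: [0.5956, 0.024, 0.0192]
tool_rot: [0.0, 0.993, -0.116, 0.001]
contact_force: [-1.0, -0.8, -0.3]
gripper_width: 0.217
```

```bash
python3 -c "
from h import *
look('p3')"
```

```text
t 16.0 pos [0.5956 0.024  0.0192] yaw -103.28 tilt [ 1.6e-03 -6.0e-04 -1.0e+00] w 0.217 F [-1.  -0.8 -0.3]
shift [-0.0083 -0.002   0.0022] turn -0.08 q [-0.08  0.21  1.83 -0.    1.11  1.72]
tool lane 0.0083 -0.002
wrist [636.5  16.6] [37.1 36.8] 76.7 lane 0.0497 0.0002
```

View pics/wrist_p3.png

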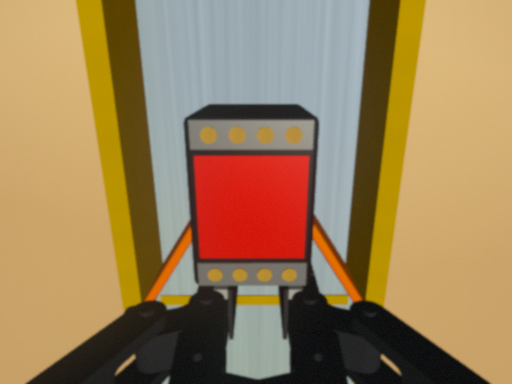

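Call:
send_rows --pt "0.01 0 0 0 0 0" --pt "0.01 0 0 0 0 0" --pt "0.01 0 0 0 0 0" --pt "0.01 0 0 0 0 0" --pt "0.01 0 0 0 0 0" --pt "0.008 0 0 0 0 0" --pt "0 0 0 0 0 0"

```text
time: 16.98
tool_pos: [0.6518, 0.0107, 0.0192]
tool_rot: [0.0, 0.993, -0.116, 0.001]
contact_force: [-0.5, 0.5, 0.7]
gripper_width: 0.218
```

```bash
python3 -c "
from h import *
look('p4')"
```

```text
t 16.98 pos [0.6518 0.0107 0.0192] yaw -103.28 tilt [ 1.3e-03 -3.0e-04 -1.0e+00] w 0.218 F [-0.5  0.5  0.7]
shift [-0.066  -0.0019  0.0021] turn -0.08 q [-0.1   0.32  1.68 -0.    1.13  1.71]
tool lane 0.066 -0.002
wrist [692.6   3.2] [37.  36.8] 76.7 lane 0.1075 -0.0
```

View pics/wrist_p4.png

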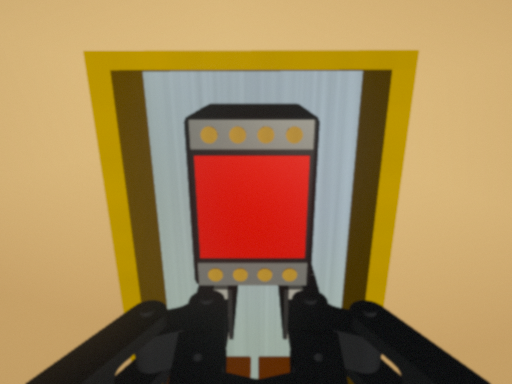

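The module is at lane x 107.5 mm, inside the walls and straight; the leaves are shut behind the fingers, at (235,367) and (275,367). Backing off 3 mm, then straight up and away.

Call:
send_rows --pt "-0.003 0 0 0 0 0" --pt "0 0 -0.01 0 0 0" --pt "0 0 -0.03 0 0 0" --pt "0 0 -0.04 0 0 0" --pt "0 0 -0.05 0 0 0" --pt "0 0 -0.04 0 0 0" --pt "0 0 0 0 0 0"

```text
time: 17.95
tool_pos: [0.6506, 0.0116, 0.1954]
tool_rot: [-0.0, 0.993, -0.115, 0.005]
contact_force: [0.2, 0.3, -0.5]
gripper_width: 0.215
```

Call:
send_rows --pt "-0.05 0 -0.02 0 0 0" --pt "-0.06 0 0 0 0 0" --pt "-0.06 0 0 0 0 0" --pt "-0.05 0 0 0 0 0" --pt "0 0 0 0 0 0" --pt "0 0 0 0 0 0"

```text
time: 18.7
tool_pos: [0.4338, 0.0623, 0.2087]
tool_rot: [0.0, 0.993, -0.115, 0.0]
contact_force: [-0.3, 0.3, 0.3]
gripper_width: 0.22
```

```bash
python3 - <<'E'
from h import *
look('p5')
s=manip.grab_frame("scene");w=cv2.imread("pics/wrist_p5.png")
cv2.imwrite("pics/fin.png",np.hstack([cv2.resize(s[150:290,250:380],(390,420)),cv2.resize(cv2.imread("pics/top_p5.png")[85:225,170:260],(270,420))]));cv2.imwrite("pics/scene_p5.png",s)
E
```

```text
t 18.7 pos [0.4338 0.0623 0.2087] yaw -103.26 tilt [ 6.e-04 -2.e-04 -1.e+00] w 0.22 F [-0.3  0.3  0.3]
shift [ 0.1578 -0.0018  0.1919] turn -0.06 q [-0.03 -0.41  2.05 -0.    1.5   1.77]
tool lane -0.158 -0.0016
top [693.    1.5] [36.9 36.2] 77.1 lane 0.1083 -0.0016
```

View pics/fin.png

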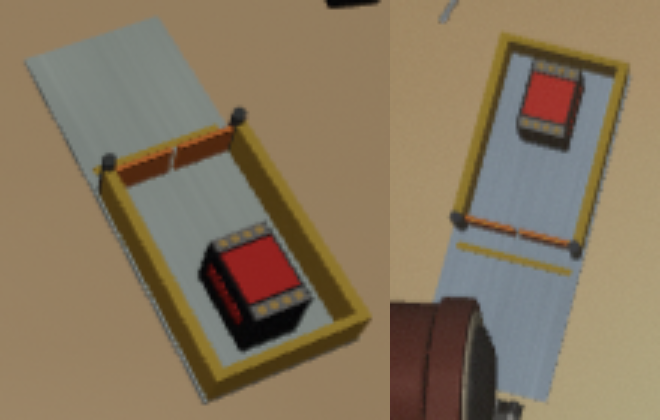

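View pics/scene_p5.png

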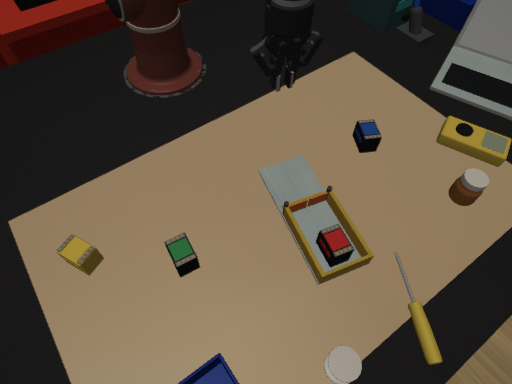

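View pics/wrist_p5.png

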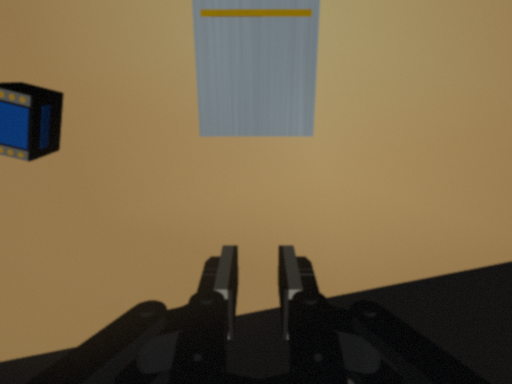

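In both fixed views the red module is upright in the bay (scene (336,242), lane x 108 mm, so its ends are at about 78 and 138 mm). The gate leaves are in line and shut, green is still at (182,250), and the arm is clear. Handing in.

```bash
python3 -c "
from plant import manip
print(manip.job_done(), manip.state()['time'])"
```

```text
the job is handed in; nothing more can be done
the job is handed in; nothing more can be done
```

The red module is upright and fully inside the bay, with the gate shut behind it. I set it flat on the loading plate, released it, then pushed it through the gate with both part-closed fingers and lifted the arm away.

- **Module:** the final top-camera check put its centre at lane x of about 108 mm, 2 mm off the centre line. That puts its ends at about 78 and 138 mm, beyond the 46 mm gate sweep and short of the end wall at 153 mm. The wrist camera during the push gave 107.5 mm.
- **Gate and surroundings:** both leaves looked shut in the scene and top pictures. The green module was where it started, and the arm was clear of everything.
- **Time and force:** I handed in at about 19 s. The highest contact force I read was about 6 N, while gripping.

No check failed. The small disagreements were 1–3 mm between camera views, and a tool height reading that drifted a few mm while gripping. I lowered the module onto the plate by feel because of that drift.

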